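Stage a spool of wire for the next jeweller

ROBOT

A 6-joint arm with a two-finger parallel gripper is mounted at the origin on the work surface. World frame = base frame: x ahead of the robot, y to its left, z up, the work surface at z = 0. Lengths are in mm, angles in rad, forces in N, time in s.
With the tool pointing down it reaches from about 300 to 875 mm from the base axis. Payload 6.4 kg.
Tool frame: the origin (TCP) lies at the very end of the fingers, on their centre line; the grasp point (between the pads) lies 19 mm behind it; z points along the fingers, y is the direction in which the jaws open and shut (so a half turn about z gives the same grasp; the last joint's range is limited). The gripper opens to 85 mm and grips with 20 to 120 N. Pads are 22 mm wide; open, the fingers measure 114 mm over their backs; the gripper's body (76 mm by 85 mm) begins 54 mm behind the grasp point. The pads swing forward as they close: fully open they stand 13 mm farther back than shut.
Start: joints at [0.999, 0.181, 1.607, -0, 1.354, -0.206], TCP at [205.665, 536.976, 231.288] pointing down, gripper open.
Joint ranges: [-2.99, 2.99], [-0.89, 2.07], [0.3, 2.58], [-1.14, 4.28], [0, 2.63], [-3.12, 3.12]. Speed limits (rad/s): [2.57, 2.57, 3.01, 3.14, 3.14, 3.14].

INTERFACE

Orientations are given as [roll, pitch, yaw] about the fixed x, y, z axes, in that order (R = Rz(yaw) Ry(pitch) Rx(roll)).
In Python, from rig import bot, optics, job gives the robot as it stands.
- The arm moves only by the shell command python3 -m jog 'ROWS' [OPENING] [FORCE]. ROWS is JSON, a list of rows, each an object with "travel": the shift along the tool's x, y, z in mm, a list of three; "turn": the turn about the tool's z in degrees. In form: [{"travel": [tx, ty, tz], "turn": turn}, ...]. A call has exactly 8 rows; each row is the pose to reach, as a shift and turn from the pose commanded when the call began, along the tool's axes at that moment; what a row does not reach only later rows make up. A row lasts 1/8 s, in which the tool goes at most 62.5 mm and 10.7 degrees, less where a joint would pass 70% of its speed; a pose out of reach is approached as far as the arm can. A call with a gripper value outside its range is refused whole. OPENING is the opening, from 0 (shut) to 1 (fully open), set as the call begins (- or left out, the last holds). The fingers move at their own pace and stop on an object; FORCE is the grip in N (left out, the last holds). Time passes only in rows, so rows that repeat a pose let the fingers close, or fill a call up. It gives the time, the measured TCP pose, the force and the opening at its end, in the units of the state.
- bot.observe(): the state, without advancing time (a new reading comes with each control period).
- optics.snapshot(name): name is "scene" or "top" or "wrist"; returns (picture, depth): 480x640x3 uint8, red, green, blue; 480x640 float32, mm along the optical axis (not along the pixel's ray), 0 where there is no reading.
- optics.camera_params(name): a dict with "fx", "fy", "cx", "cy" (pixels), "k1" (the pictures are not rectified: a ray, as slopes to the right and down, at radius r is drawn at 1 + k1 r^2 times it, then the intrinsics apply), "xyz" and "orientation" of the camera in the world. Camera axes: x right, y down, z forward; pixel columns grow to the right and rows downward; lengths in mm; the calibration is good to about 2 mm. A picture is of the moment at which its call begins: read the wrist's pose just before it. camera_params takes no time and is no camera call; for the wrist camera it gives the pose at the moment of the call.
- job.job_done(): hands the job in, once; it reports no verdict.
The state is a dict: "t": time; "q": joint angles; "qvel": joint speeds; "tau": joint torques, N m; "tcp_pos": TCP position; "tcp_rot": TCP orientation; "contact_force": force on the tool from outside, world axes, zero at the start; "wrist_torque": the same for the moment, N m; "finger_gap": finger opening in mm.
Only numpy, scipy, OpenCV 4.12 (cv2) and the standard library are available. Lean on these libraries where they do the work, as an engineer would, in place of code of your own. Each camera call takes 0.05 s, during which the arm holds its last target.

TASK

Slide the wide spool of wire up off its spindle and stand it on end, released, on the floor of the shallow tray. Then push the loaded tray along the bench, without lifting it, until the whole tray lies on the dark inlaid mat with the spool still standing in it. Leave the narrower spool on its spindle and everything else on the bench where it is.

Things in the scene. Friction and masses are not known exactly. Their poses are not given: they have to be found in the camera images.
- spool: the wide spool: white flanges, wound with copper wire, 56 mm diameter, 32 mm high, with a 16 mm hole through it, about 0.22 kg. Origin: centre of its underside; z along its axis, up. At the start it sits on the spindle of one of two stands, its underside 22 mm above the bench
- spool_mid (a point): the middle of the wide spool, on its axis 16 mm above its underside
- narrow_spool: the other spool, to be left alone: 38 mm diameter, 34 mm high, on the other stand. Origin: centre of its underside
- stand_wide: fixed stand that holds the wide spool: foot disc 70 mm diameter and 6 mm thick, collar 24 mm diameter up to 22 mm, then an upright spindle 10 mm diameter whose top is 60 mm above the bench. Origin: on the spindle's axis, at bench height
- stand_narrow: the same kind of fixed stand, holding the narrow spool. Origin: on the spindle's axis, at bench height
- tray: loose shallow open aluminium tray, 160 mm along its x, 130 mm along its y, 20 mm high; walls and floor 5 mm thick; about 0.35 kg. Origin: centre of its underside; z up. Either way round will do on the mat
- tray_corner0 (a point): outer bottom corner of the tray at +80 mm x, +65 mm y of its frame
- tray_corner1 (a point): outer bottom corner at +80, -65 mm
- tray_corner2 (a point): outer bottom corner at -80, -65 mm
- tray_corner3 (a point): outer bottom corner at -80, +65 mm
- mat: dark rubber mat let in flush with the bench top (nothing to catch on), 190 mm along its x, 160 mm along its y. Origin: its centre
- jar: small glass jar with a steel lid, 38 mm diameter, 45 mm high, between the two stands. Origin: centre of its underside
- mug: white mug, 80 mm diameter, 92 mm high. Origin: centre of its underside
- doming_block: 50 mm steel cube with round hollows. Origin: centre of its underside
- hammer: ball-peen hammer lying on the bench, 255 mm long along its x, head at +115 mm. Origin: on the bench, below its handle
- pliers: pliers lying on the bench, 150 mm long along its x. Origin: below the pivot
- ring_clamp: wooden ring clamp, 90 x 28 x 22 mm. Origin: centre of its underside
- findings_box: white divided box, 90 x 70 x 30 mm. Origin: centre of its underside
Not all that is in view belongs to the job. Leave any pink or yellow look-alike of the spool alone.

How it is judged:
By the outcome, as a careful person would: the job done as asked, in the order asked, and still so for the second after the job is handed in, with the robot touching nothing.
It also fails if it takes over 69 s, if anything falls off the work surface, if the arm or the gripper's body presses on something with over 40 N, if the wrist force passes 120 N, or if a joint passes its speed limit or range.

## Working session

There is one attempt and no reset: what is moved stays moved. The work goes in short steps, Python scripts to look and compute and a shell command to move; the robot and the scene stay as the last step left them, time stands still between calls to the robot, and variables do not carry over. Pictures are saved under pics/ and viewed, and the job is handed in when it is done.

```bash
ls; mkdir -p pics; python3 - <<'E'
from rig import bot, optics, job
import cv2
s=bot.observe(); print(s)
for n in ("scene","top","wrist"):
    p=optics.camera_params(n)
    im,d=optics.snapshot(n)
    print(n,p)
    cv2.imwrite(f"pics/{n}0.png",im[:,:,::-1])
    import numpy as np; np.save(f"pics/{n}0.npy",d)
E
```

```text
pics
{'t': 0.0, 'q': array([ 9.98716785e-01,  1.81509248e-01,  1.60798436e+00, -1.39409011e-05,
        1.35381282e+00, -2.06322027e-01]), 'qvel': array([5.60148979e-04, 2.48896447e-04, 9.73171502e-05, 6.42479400e-04,
       6.46438799e-04, 5.09394547e-04]), 'tau': array([-3.49046240e-04, -4.44903338e+01, -3.51318777e+01, -4.79693263e-04,
        9.56637698e-03,  1.85026573e-05]), 'tcp_pos': array([205.35194367, 536.49923966, 230.4134645 ]), 'tcp_rot': array([-3.13991244e+00, -3.37764456e-04,  2.77583787e+00]), 'contact_force': array([ 0.59568595,  0.31092123, -0.44565869]), 'wrist_torque': array([-0.02245105,  0.02533395, -0.01983107]), 'finger_gap': 85.36418229588871}
scene {'fx': 455.09282493778824, 'fy': 455.09282493778824, 'cx': 316.57858877602655, 'cy': 241.61074287074877, 'k1': -0.0037097868868748224, 'xyz': array([1402.76753944, -123.66014592,  721.31017638]), 'orientation': array([-2.24158888, -0.00350457,  1.40892486])}
top {'fx': 624.1857786620117, 'fy': 624.1857786620117, 'cx': 325.21456064618815, 'cy': 234.15195891838792, 'k1': 0.00843143850386131, 'xyz': array([ 252.71815287,   -3.94263473, 1623.69322769]), 'orientation': array([-2.92094503,  0.00474915, -1.5556535 ])}
wrist {'fx': 352.3098228220133, 'fy': 352.3098228220133, 'cx': 324.179490524192, 'cy': 241.18930365052896, 'k1': -0.015730907941776395, 'xyz': array([131.23408019, 564.9530505 , 372.84657059]), 'orientation': array([2.83131987e+00, 1.55392577e-03, 1.20496104e+00])}
```

View pics/scene0.png

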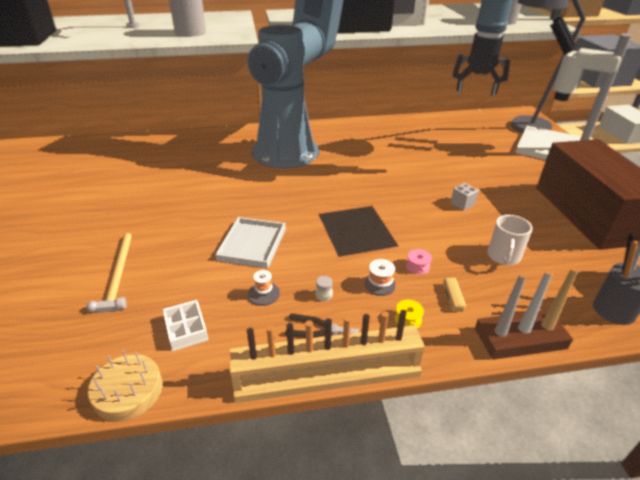

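View pics/top0.png

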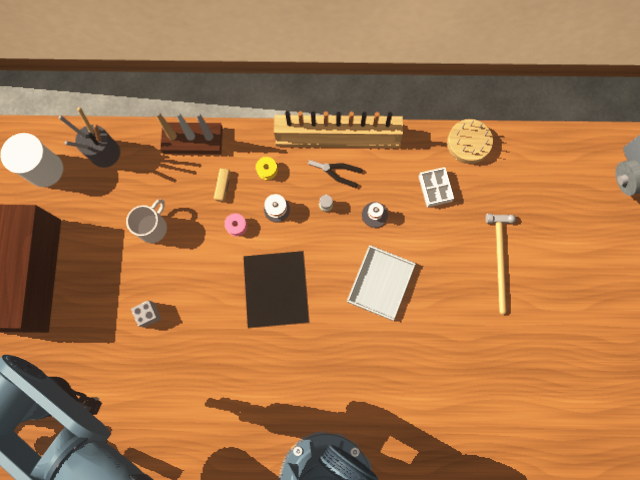

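View pics/wrist0.png

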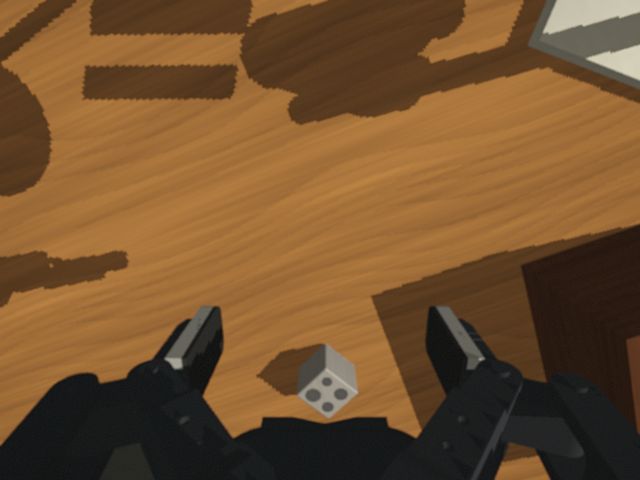

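Candidates in the top view: wide white/copper spool (276,207); narrow white/copper spool (375,213); pink look-alike (236,224); yellow look-alike (267,168). I choose (276,207), which has the wide white flanges and sits on a dark stand. Next I check it in a crop and measure.

```bash
cat > h.py <<'E'
import numpy as np, cv2
from scipy.spatial.transform import Rotation as R
def K(p): return np.array([[p['fx'],0,p['cx']],[0,p['fy'],p['cy']],[0,0,1]])
def ray(p,uv):
    uv=np.asarray(uv,float).reshape(-1,1,2)
    n=cv2.undistortPoints(uv,K(p),np.array([p['k1'],0,0,0,0])).reshape(-1,2)
    d=np.c_[n,np.ones(len(n))]
    return d@R.from_euler('xyz',p['orientation']).as_matrix().T
def onplane(p,uv,z):
    d=ray(p,uv); o=np.array(p['xyz']); return o+d*((z-o[2])/d[:,2])[:,None]
def tri(p1,u1,p2,u2):
    d1=ray(p1,u1)[0];d2=ray(p2,u2)[0];d1/=np.linalg.norm(d1);d2/=np.linalg.norm(d2)
    o1=np.array(p1['xyz']);o2=np.array(p2['xyz'])
    A=np.c_[d1,-d2];s=np.linalg.lstsq(A,o2-o1,rcond=None)[0]
    a=o1+d1*s[0];b=o2+d2*s[1];return (a+b)/2,np.linalg.norm(a-b)
def proj(p,X):
    M=R.from_euler('xyz',p['orientation']).as_matrix()
    rv=cv2.Rodrigues(M.T)[0]; t=-M.T@np.array(p['xyz'])
    return cv2.projectPoints(np.asarray(X,float).reshape(-1,1,3),rv,t,K(p),np.array([p['k1'],0,0,0,0]))[0].reshape(-1,2)
E
python3 - <<'E'
import cv2,numpy as np
a=cv2.imread('pics/top0.png');b=cv2.imread('pics/scene0.png')
c=cv2.resize(a[130:340,190:440],None,fx=3,fy=3,interpolation=cv2.INTER_CUBIC)[:, :]
cv2.imwrite('pics/ct.png',cv2.resize(c,(714,600)))
c=cv2.resize(b[200:340,200:440],None,fx=3.3,fy=3.3,interpolation=cv2.INTER_CUBIC)
cv2.imwrite('pics/cs.png',c)
E
```

```text
(no output)
```

View pics/ct.png

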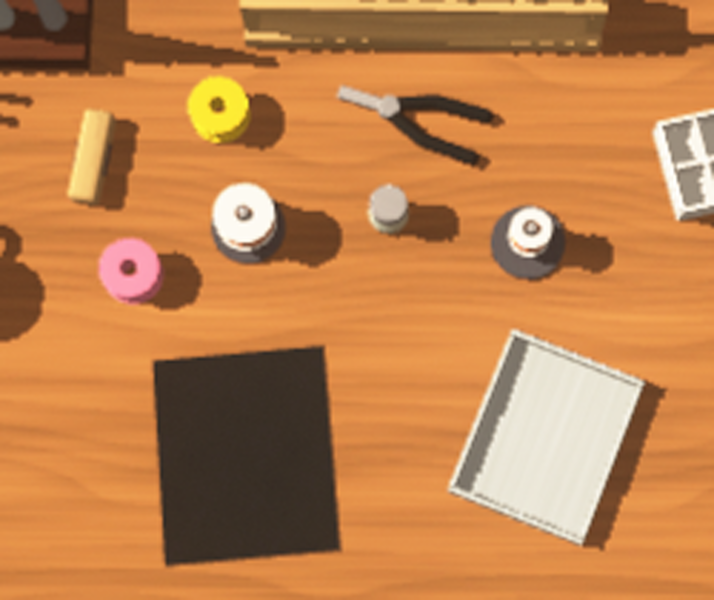

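View pics/cs.png

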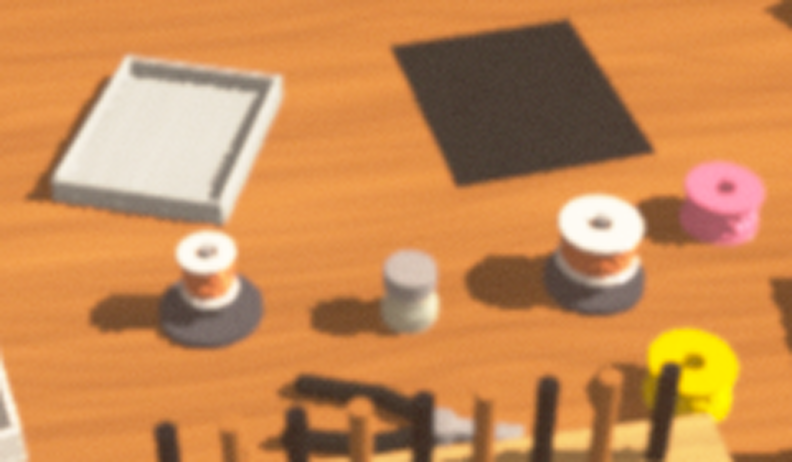

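The crops confirm the choice: white flanges and copper winding on a dark stand, at top ≈(276,207) and scene ≈(381,268). Pink and yellow sit directly on the bench, and the narrow spool is at (375,211). Now measuring.

```bash
cat > m.py <<'E'
import cv2,numpy as np
from rig import optics
from h import *
P={n:optics.camera_params(n) for n in("top","scene")}
I={n:cv2.imread(f'pics/{n}0.png') for n in P}
def white(n,c,r,lo=150,sat=70,mn=60):
    h=cv2.cvtColor(I[n],cv2.COLOR_BGR2HSV)
    m=((h[...,1]<sat)&(h[...,2]>lo)).astype(np.uint8)*255
    k=np.zeros_like(m);cv2.rectangle(k,(c[0]-r,c[1]-r),(c[0]+r,c[1]+r),255,-1);m&=k
    cs,_=cv2.findContours(m,cv2.RETR_EXTERNAL,cv2.CHAIN_APPROX_NONE)
    return max(cs,key=cv2.contourArea)
for nm,ct,cs,r in(("wide",(276,207),(381,268),19),("narrow",(375,211),(262,276),14)):
    a=white("top",ct,r);b=white("scene",cs,r)
    ea,eb=cv2.fitEllipse(a),cv2.fitEllipse(b)
    print(nm,ea,eb,tri(P["top"],ea[0],P["scene"],eb[0]))
    for z in(54,56): print(onplane(P["top"],[ea[0]],z),onplane(P["scene"],[eb[0]],z))
# mat
for n,c,r in(("top",(276,288),50),("scene",(357,230),46)):
    h=cv2.cvtColor(I[n],cv2.COLOR_BGR2HSV)
    m=(h[...,2]<75).astype(np.uint8)*255
    k=np.zeros_like(m);cv2.rectangle(k,(c[0]-r,c[1]-r),(c[0]+r,c[1]+r),255,-1);m&=k
    q=max(cv2.findContours(m,cv2.RETR_EXTERNAL,cv2.CHAIN_APPROX_NONE)[0],key=cv2.contourArea)
    w=onplane(P[n],q.reshape(-1,2).astype(float),0)[:,:2].astype(np.float32)
    print("mat",n,cv2.minAreaRect(w))
# tray
for n,c,r in(("top",(382,284),45),("scene",(250,242),40)):
    q=white(n,c,r,90,70)
    for z in (0,20):
        w=onplane(P[n],q.reshape(-1,2).astype(float),z)[:,:2].astype(np.float32)
        print("tray",n,z,cv2.minAreaRect(w), cv2.boxPoints(cv2.minAreaRect(w)).tolist())
E
python3 m.py
```

```text
wide ((274.6935119628906, 204.98223876953125), (20.102750778198242, 22.34675407409668), 23.966400146484375) ((381.8772888183594, 267.6526794433594), (16.622591018676758, 24.721954345703125), 97.15474700927734) (array([682.01969943, 142.55764008,  49.5653362 ]), np.float64(1.0346037307303355))
[[680.67678189 141.6402683   54.        ]] [[686.80786232 141.3261738   54.        ]]
[[680.13150512 141.45477613  56.        ]] [[688.95367008 140.53198144  56.        ]]
narrow ((375.0537414550781, 210.20037841796875), (14.371824264526367, 16.771621704101562), 28.266206741333008) ((262.0026550292969, 276.14306640625), (11.933643341064453, 16.72014617919922), 83.3630142211914) (array([ 670.73798327, -120.45157286,   52.06958834]), np.float64(1.2444561058494172))
[[ 670.2502313  -119.68639473   54.        ]] [[ 672.77460969 -121.07905754   54.        ]]
[[ 669.71823935 -119.53892164   56.        ]] [[ 674.96247661 -121.08679334   56.        ]]
mat top ((469.23834228515625, 137.48971557617188), (185.7484130859375, 155.8663787841797), 5.883863925933838)
mat scene ((436.4924011230469, 99.2261123657
[... 498 characters left out ...]
847656], [538.3611450195312, -226.71595764160156], [585.7916259765625, -106.07014465332031], [436.50909423828125, -47.38142395019531]]
tray scene 0 ((474.55975341796875, -138.71505737304688), (142.08444213867188, 181.8489227294922), 68.65028381347656) [[364.0113525390625, -171.7801513671875], [533.3809814453125, -237.98397827148438], [585.108154296875, -105.64996337890625], [415.738525390625, -39.446136474609375]]
tray scene 20 ((500.2964782714844, -138.29762268066406), (138.1448516845703, 176.8067169189453), 68.65029907226562) [[392.8132629394531, -170.44593811035156], [557.4867553710938, -234.81407165527344], [607.7796630859375, -106.14930725097656], [443.106201171875, -41.78117370605469]]
```

```bash
python3 -m jog '[{"travel":[-30,-10,0],"turn":0},{"travel":[-85,-30,0],"turn":0},{"travel":[-140,-50,0],"turn":0},{"travel":[-198,-67,10],"turn":0},{"travel":[-255,-86,20],"turn":0},{"travel":[-313,-105,30],"turn":0},{"travel":[-370,-125,40],"turn":0},{"travel":[-428,-144,50],"turn":0}]' 1 40
python3 -m jog '[{"travel":[-55,-18,5],"turn":0},{"travel":[-100,-34,10],"turn":0},{"travel":[-130,-44,15],"turn":0},{"travel":[-145,-50,20],"turn":0},{"travel":[-155,-53,20],"turn":0},{"travel":[-159,-54,20],"turn":0},{"travel":[-159,-54,20],"turn":0},{"travel":[-159,-54,20],"turn":0}]'
python3 - <<'E'
from rig import bot, optics
import cv2,json,numpy as np
p=optics.camera_params("wrist"); im,d=optics.snapshot("wrist")
s=bot.observe();print(s['tcp_pos'],s['tcp_rot'],s['t'],p['xyz'])
cv2.imwrite("pics/w1.png",im[:,:,::-1]);json.dump({k:np.array(v).tolist() for k,v in p.items()},open("pics/w1.json","w"))
E
```

```text
t: 1.15
tcp_pos: [555.0, 247.9, 180.8]
tcp_rot: [-3.142, -0.0, 2.776]
contact_force: [0.3, 1.1, -0.6]
finger_gap: 85.3
t: 2.15
tcp_pos: [682.7, 142.9, 161.7]
tcp_rot: [3.141, 0.0, 2.777]
contact_force: [-0.2, 0.1, 0.3]
finger_gap: 85.3
[682.66073421 142.86090013 161.62643062] [3.14140850e+00 1.93918044e-04 2.77673697e+00] 2.2 [608.28535322 171.09281997 303.9982703 ]
```

View pics/w1.png

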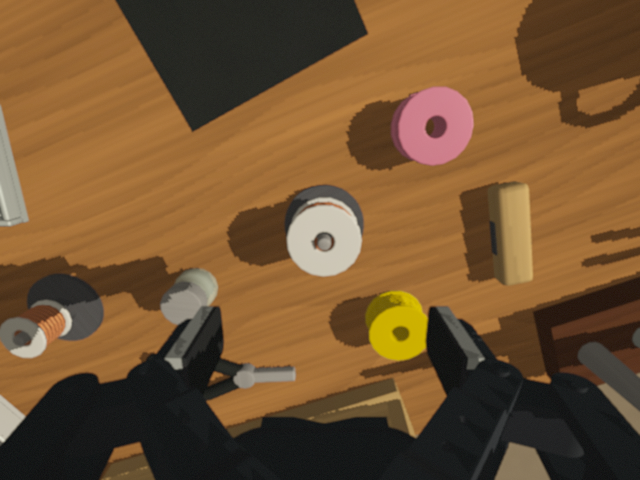

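Wide spool's top flange at (325,237), narrow at (30,335), pink (432,125), yellow (400,325).

```bash
cat > ws.py <<'E'
import cv2,json,numpy as np,sys
from h import *
def ell(f,c,r):
    im=cv2.imread(f);h=cv2.cvtColor(im,cv2.COLOR_BGR2HSV)
    m=((h[...,1]<60)&(h[...,2]>150)).astype(np.uint8)*255
    k=np.zeros_like(m);cv2.circle(k,c,r,255,-1);m&=k
    q=max(cv2.findContours(m,cv2.RETR_EXTERNAL,cv2.CHAIN_APPROX_NONE)[0],key=cv2.contourArea)
    return cv2.fitEllipse(cv2.convexHull(q))
E
python3 - <<'E'
from ws import *
p=json.load(open('pics/w1.json'));e=ell('pics/w1.png',(325,238),50);print(e)
for z in(50,54,58):print(onplane(p,[e[0]],z))
print(proj(p,[[683,142,162],[683,142,54]]))
E
python3 -m jog '[{"travel":[0,0,10],"turn":0},{"travel":[0,0,25],"turn":0},{"travel":[0,0,40],"turn":0},{"travel":[0,0,50],"turn":0},{"travel":[0,0,56],"turn":0},{"travel":[0,0,58],"turn":0},{"travel":[0,0,58],"turn":0},{"travel":[0,0,58],"turn":0}]'
python3 - <<'E'
from rig import bot, optics
import cv2,json,numpy as np
p=optics.camera_params("wrist"); im,d=optics.snapshot("wrist")
s=bot.observe();print(s['tcp_pos'],s['tcp_rot'],s['t'],p['xyz'])
cv2.imwrite("pics/w2.png",im[:,:,::-1]);json.dump({k:np.array(v).tolist() for k,v in p.items()},open("pics/w2.json","w"))
E
```

```text
((324.3019714355469, 237.0059814453125), (73.44318389892578, 78.52457427978516), 9.338558197021484)
[[681.44806875 143.30652679  50.        ]]
[[680.29589216 143.74410919  54.        ]]
[[679.14371556 144.18169159  58.        ]]
[[322.96416797 313.75027961]
 [323.40971366 241.04392517]]
t: 3.2
tcp_pos: [683.4, 142.1, 103.9]
tcp_rot: [3.141, 0.001, 2.776]
contact_force: [-0.2, -0.3, -0.4]
finger_gap: 85.5
[683.38395802 142.13329422 103.93730501] [3.14117863e+00 9.44226301e-04 2.77584205e+00] 3.25 [608.9950885  170.34672185 246.23060405]
```

View pics/w2.png

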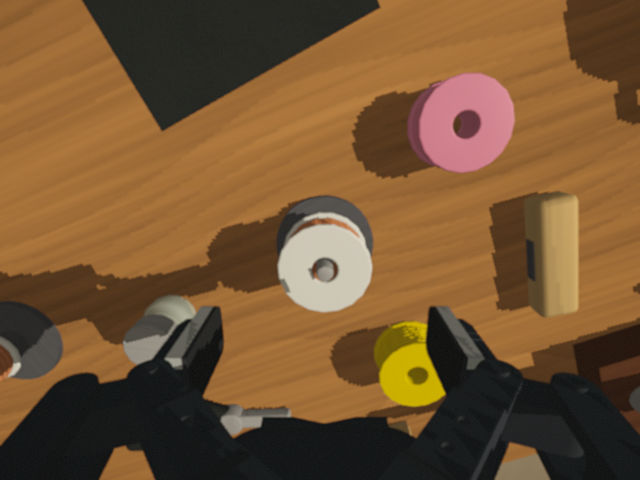

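```bash
python3 - <<'E'
from ws import *
p1=json.load(open('pics/w1.json'));e1=ell('pics/w1.png',(325,238),50)
p=json.load(open('pics/w2.json'));e=ell('pics/w2.png',(325,265),50);print(e)
for z in(50,54,58):print(onplane(p,[e[0]],z))
print(tri(p1,e1[0],p,e[0]))
pt=json.load(open('pics/w2.json'))
from rig import optics
print(tri(optics.camera_params('top'),(274.7,205.2),p,e[0]))
for nm,u in(("jar",(160,330)),("yellow",(412,380)),("pink",(466,123))):print(nm,onplane(p,[u],40))
E
```

```text
((325.2383728027344, 263.64068603515625), (92.51412963867188, 97.2652587890625), 12.63332462310791)
[[681.43290266 143.36321445  50.        ]]
[[679.9563172  143.91325113  54.        ]]
[[678.47973174 144.46328781  58.        ]]
(array([681.56583695, 143.28777674,  49.61855093]), np.float64(0.048591702401547254))
(array([682.85527903, 142.5723521 ,  45.15311321]), np.float64(0.7427458673521857))
jar [[690.13817906  21.13175834  40.        ]]
yellow [[789.59756095 167.76741301  40.        ]]
pink [[634.71944613 245.22103394  40.        ]]
```

```bash
python3 -m jog '[{"travel":[1,0,10],"turn":0},{"travel":[2,0,25],"turn":0},{"travel":[2,0,42],"turn":0},{"travel":[2,0,58],"turn":0},{"travel":[2,0,72],"turn":0},{"travel":[2,0,82],"turn":0},{"travel":[2,0,86],"turn":0},{"travel":[2,0,86],"turn":0}]'
python3 -m jog '[{"travel":[0,0,0],"turn":0},{"travel":[0,0,0],"turn":0},{"travel":[0,0,0],"turn":0},{"travel":[0,0,0],"turn":0},{"travel":[0,0,0],"turn":0},{"travel":[0,0,0],"turn":0},{"travel":[0,0,0],"turn":0},{"travel":[0,0,0],"turn":0}]' 0.3 45
python3 - <<'E'
from rig import bot, optics
import cv2,json,numpy as np
im,d=optics.snapshot("wrist")
s=bot.observe();print(s['tcp_pos'],s['tcp_rot'],s['t'],s['finger_gap'],s['contact_force'])
cv2.imwrite("pics/w3.png",im[:,:,::-1])
E
```

```text
t: 4.25
tcp_pos: [681.2, 142.8, 17.2]
tcp_rot: [3.142, 0.0, 2.776]
contact_force: [-0.3, -0.2, -0.3]
finger_gap: 85.3
t: 5.25
tcp_pos: [681.9, 143.0, 18.8]
tcp_rot: [3.141, 0.002, 2.776]
contact_force: [-2.2, 0.4, 5.7]
finger_gap: 53.7
[681.85649119 142.91440003  18.77916567] [3.14091838e+00 1.50957643e-03 2.77586714e+00] 5.3 54.29312817385638 [-2.74766191  0.73759848  6.43774027]
```

View pics/w3.png

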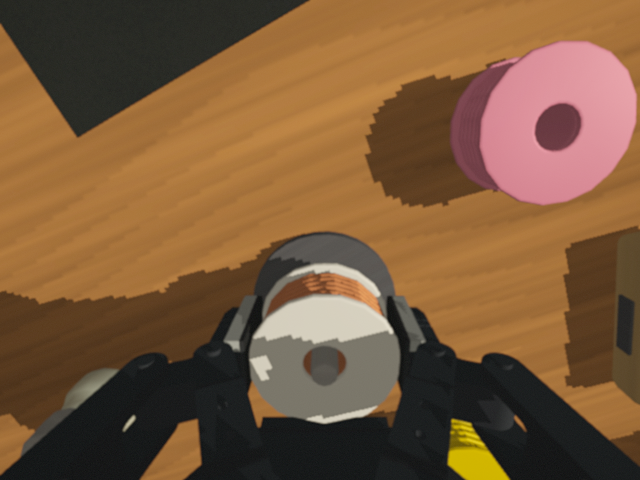

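The spool is held between the pads by both flanges, with the spindle visible in the hole at (325,362). Lifting straight up.

```bash
python3 -m jog '[{"travel":[0,0,-5],"turn":0},{"travel":[0,0,-14],"turn":0},{"travel":[0,0,-25],"turn":0},{"travel":[0,0,-38],"turn":0},{"travel":[0,0,-52],"turn":0},{"travel":[0,0,-65],"turn":0},{"travel":[0,0,-76],"turn":0},{"travel":[0,0,-80],"turn":0}]'
python3 - <<'E'
from rig import bot, optics
import cv2
im,d=optics.snapshot("wrist")
s=bot.observe();print(s['tcp_pos'],s['tcp_rot'],s['t'],s['finger_gap'],s['contact_force'])
cv2.imwrite("pics/w4.png",im[:,:,::-1])
E
```

```text
t: 6.3
tcp_pos: [681.7, 142.9, 98.6]
tcp_rot: [3.141, 0.001, 2.776]
contact_force: [0.6, -0.1, -1.9]
finger_gap: 53.9
[681.67643755 142.85690293  98.5763342 ] [3.14102400e+00 1.37089643e-03 2.77586436e+00] 6.35 54.382896247547855 [ 0.20806393  0.66766967 -2.16468378]
```

View pics/w4.png

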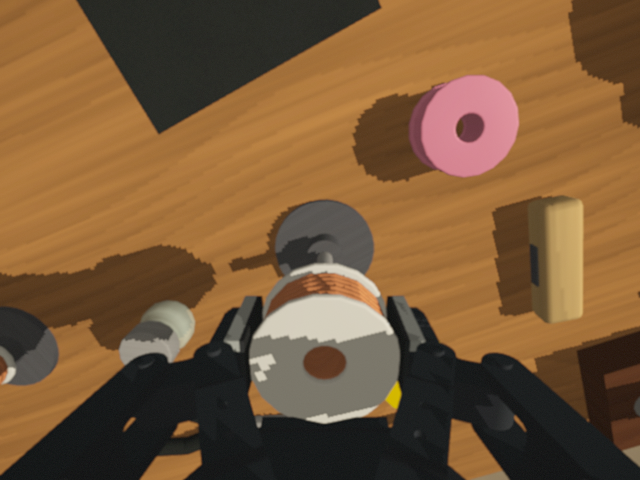

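```bash
python3 -m jog '[{"travel":[5,-20,-5],"turn":5},{"travel":[15,-60,-5],"turn":15},{"travel":[26,-105,-5],"turn":25},{"travel":[38,-152,-5],"turn":35},{"travel":[50,-200,-5],"turn":45},{"travel":[60,-245,-5],"turn":55},{"travel":[70,-285,-5],"turn":65},{"travel":[77,-312,-5],"turn":75}]'
python3 - <<'E'
E
python3 -c "
from rig import bot;print(bot.observe()['tcp_rot'])"
```

```text
t: 7.35
tcp_pos: [496.3, -122.3, 102.0]
tcp_rot: [-3.141, -0.0, 1.46]
contact_force: [0.1, -0.7, -1.9]
finger_gap: 53.8
[-3.14089175e+00 -3.62753009e-05  1.45981439e+00]
```

```bash
python3 -m jog '[{"travel":[-8,-4,0],"turn":7},{"travel":[-14,-8,0],"turn":13},{"travel":[-17,-9,0],"turn":15},{"travel":[-17,-9,0],"turn":15},{"travel":[-17,-9,0],"turn":15},{"travel":[-17,-9,0],"turn":15},{"travel":[-17,-9,0],"turn":15},{"travel":[-17,-9,0],"turn":15}]'
python3 - <<'E'
from rig import bot, optics
import cv2,json,numpy as np
p=optics.camera_params("wrist");im,d=optics.snapshot("wrist");im2,d2=optics.snapshot("top")
s=bot.observe();print(s['tcp_pos'],s['tcp_rot'],s['t'],s['finger_gap'],s['contact_force'])
cv2.imwrite("pics/w5.png",im[:,:,::-1]);cv2.imwrite("pics/t5.png",im2[100:400,150:550,::-1].repeat(2,0).repeat(2,1))
json.dump({k:np.array(v).tolist() for k,v in p.items()},open("pics/w5.json","w"))
E
```

```text
t: 8.35
tcp_pos: [487.0, -136.9, 102.3]
tcp_rot: [-3.142, -0.0, 1.205]
contact_force: [-0.2, 0.1, -1.6]
finger_gap: 54.0
[ 486.95043832 -136.92468961  102.29865033] [3.14155452e+00 9.75631664e-06 1.20515468e+00] 8.45 53.98713909735921 [ 0.38617922  0.27262977 -1.70569212]
```

View pics/w5.png

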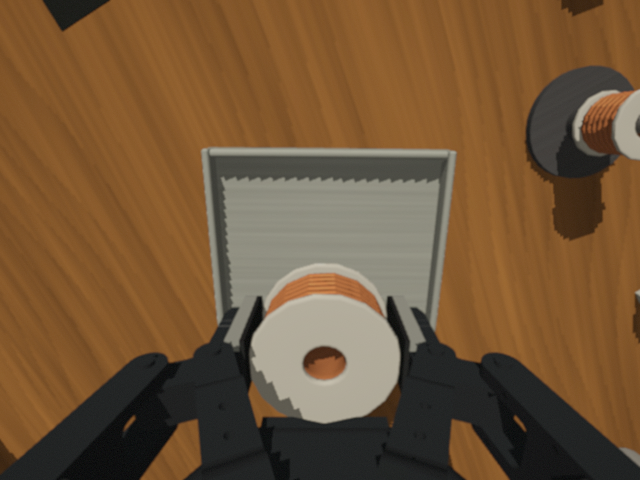

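View pics/t5.png

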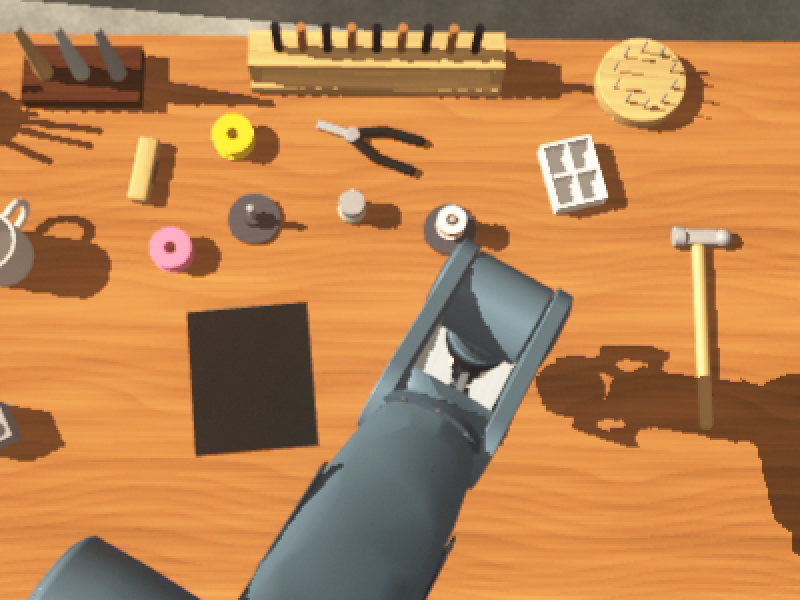

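Spool is over the tray; the visible rim corners are at (206,150) and (453,153). Checking centring.

```bash
python3 - <<'E'
from ws import *
p=json.load(open('pics/w5.json'))
w=onplane(p,[(203,150),(455,152)],20)[:,:2];print(w,np.linalg.norm(w[0]-w[1]))
d=w[1]-w[0];a=np.arctan2(d[1],d[0]);print(np.degrees(a))
m=w.mean(0);n=np.array([np.sin(a),-np.cos(a)]);print("centre",m+n*65)
p0=np.load('pics/wrist0.npy')
E
```

```text
[[ 439.05847811  -48.56370258]
 [ 584.69019709 -105.56615843]] 156.39014529120166
-21.376125763282648
centre [ 488.18256582 -137.59343577]
```

```bash
python3 -m jog '[{"travel":[0,1,10],"turn":0},{"travel":[0,1,26],"turn":0},{"travel":[0,1,44],"turn":0},{"travel":[0,1,62],"turn":0},{"travel":[0,1,78],"turn":0},{"travel":[0,1,89],"turn":0},{"travel":[0,1,94],"turn":0},{"travel":[0,1,95],"turn":0}]'
python3 -m jog '[{"travel":[0,0,1],"turn":0},{"travel":[0,0,2],"turn":0},{"travel":[0,0,3],"turn":0},{"travel":[0,0,3.5],"turn":0},{"travel":[0,0,4],"turn":0},{"travel":[0,0,4.5],"turn":0},{"travel":[0,0,5],"turn":0},{"travel":[0,0,5],"turn":0}]'
```

```text
t: 9.45
tcp_pos: [487.9, -137.3, 7.1]
tcp_rot: [-3.141, -0.0, 1.205]
contact_force: [-0.6, 0.2, -1.1]
finger_gap: 54.2
t: 10.45
tcp_pos: [487.8, -137.3, 2.2]
tcp_rot: [-3.141, -0.0, 1.205]
contact_force: [-0.2, -0.2, -2.6]
finger_gap: 54.4
```

```bash
python3 -m jog '[{"travel":[0,0,0.5],"turn":0},{"travel":[0,0,1],"turn":0},{"travel":[0,0,1],"turn":0},{"travel":[0,0,1],"turn":0},{"travel":[0,0,1],"turn":0},{"travel":[0,0,1],"turn":0},{"travel":[0,0,1],"turn":0},{"travel":[0,0,1],"turn":0}]'
python3 - <<'E'
from rig import bot, optics
import cv2
im,d=optics.snapshot("wrist")
cv2.imwrite("pics/w6.png",im[:,:,::-1])
E
```

```text
t: 11.45
tcp_pos: [487.9, -137.4, 1.8]
tcp_rot: [3.142, 0.0, 1.205]
contact_force: [-3.0, 1.9, 5.7]
finger_gap: 53.9
```

View pics/w6.png

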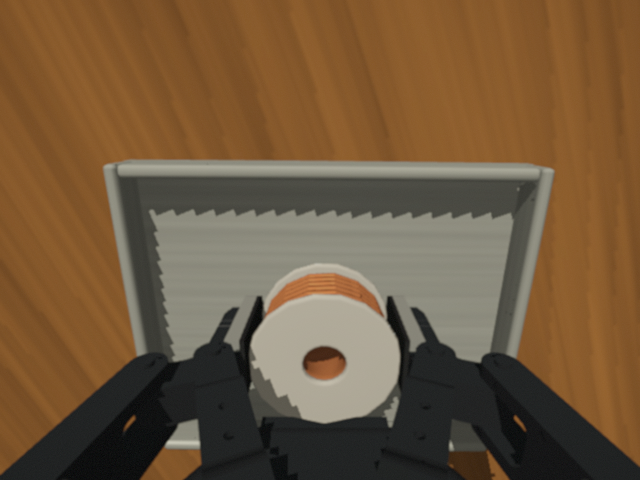

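Contact with the floor is felt (+6 N) and the spool is centred in the tray. Releasing and lifting.

```bash
python3 -m jog '[{"travel":[0,0,0],"turn":0},{"travel":[0,0,0],"turn":0},{"travel":[0,0,0],"turn":0},{"travel":[0,0,0],"turn":0},{"travel":[0,0,0],"turn":0},{"travel":[0,0,0],"turn":0},{"travel":[0,0,-2],"turn":0},{"travel":[0,0,-5],"turn":0}]' 1
python3 -m jog '[{"travel":[0,0,-10],"turn":0},{"travel":[0,0,-25],"turn":0},{"travel":[0,0,-45],"turn":0},{"travel":[0,0,-65],"turn":0},{"travel":[0,0,-80],"turn":0},{"travel":[0,0,-92],"turn":0},{"travel":[0,0,-99],"turn":0},{"travel":[0,0,-100],"turn":0}]'
python3 - <<'E'
from rig import bot, optics
import cv2,json,numpy as np
p=optics.camera_params("wrist");im,d=optics.snapshot("wrist")
json.dump({k:np.array(v).tolist() for k,v in p.items()},open("pics/w7.json","w"))
cv2.imwrite("pics/w7.png",im[:,:,::-1]);s=bot.observe();print(s['tcp_pos'],s['t'])
E
```

```text
t: 12.5
tcp_pos: [487.8, -137.3, 6.4]
tcp_rot: [-3.141, 0.0, 1.205]
contact_force: [0.3, -0.8, 0.8]
finger_gap: 85.3
t: 13.5
tcp_pos: [487.9, -137.4, 106.6]
tcp_rot: [3.141, 0.0, 1.205]
contact_force: [-0.2, 0.2, -0.4]
finger_gap: 85.5
[ 487.7489585  -137.2704616   106.24992121] 13.55
```

View pics/w7.png

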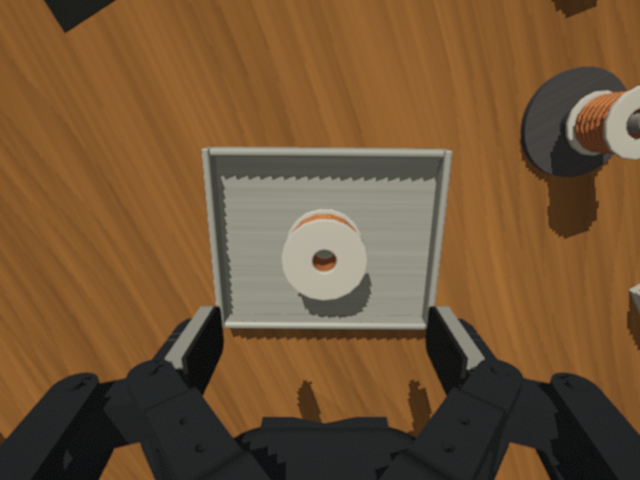

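Spool stands free at (325,258) in the tray. Moving to the tray's −y side for the push, then down.

```bash
python3 -m jog '[{"travel":[-20,0,0],"turn":0},{"travel":[-55,0,0],"turn":0},{"travel":[-88,0,0],"turn":0},{"travel":[-98,0,15],"turn":0},{"travel":[-98,0,40],"turn":0},{"travel":[-98,0,65],"turn":0},{"travel":[-98,0,85],"turn":0},{"travel":[-98,0,97],"turn":0}]'
python3 -m jog '[{"travel":[0,0,3],"turn":0},{"travel":[0,0,6],"turn":0},{"travel":[0,0,8],"turn":0},{"travel":[0,0,10],"turn":0},{"travel":[0,0,11],"turn":0},{"travel":[0,0,12],"turn":0},{"travel":[0,0,12],"turn":0},{"travel":[0,0,12],"turn":0}]'
python3 - <<'E'
from rig import bot, optics
import cv2,json,numpy as np
im,d=optics.snapshot("wrist")
cv2.imwrite("pics/w8.png",im[:,:,::-1])
im,d=optics.snapshot("scene")
cv2.imwrite("pics/s8.png",cv2.resize(im[150:350,130:430,::-1],None,fx=2.6,fy=2.6))
s=bot.observe();print(s['tcp_pos'],s['tcp_rot'],s['t'],s['contact_force'])
E
```

```text
t: 14.55
tcp_pos: [451.7, -227.2, 7.0]
tcp_rot: [-3.138, -0.001, 1.205]
contact_force: [0.5, -0.9, 0.0]
finger_gap: 85.6
t: 15.55
tcp_pos: [452.8, -228.9, -2.7]
tcp_rot: [3.141, 0.0, 1.205]
contact_force: [-0.3, 0.6, 0.0]
finger_gap: 85.8
[ 452.80312836 -228.87072607   -2.69261363] [3.14155074e+00 1.74789651e-05 1.20498100e+00] 15.65 [-0.45111785 -0.1503099  -0.42025526]
```

View pics/w8.png

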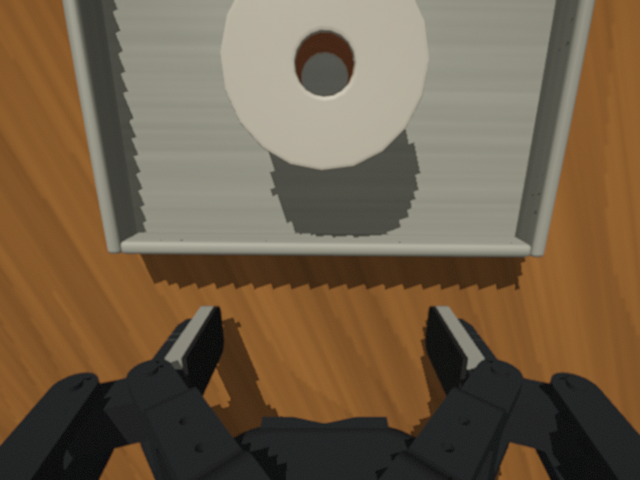

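View pics/s8.png

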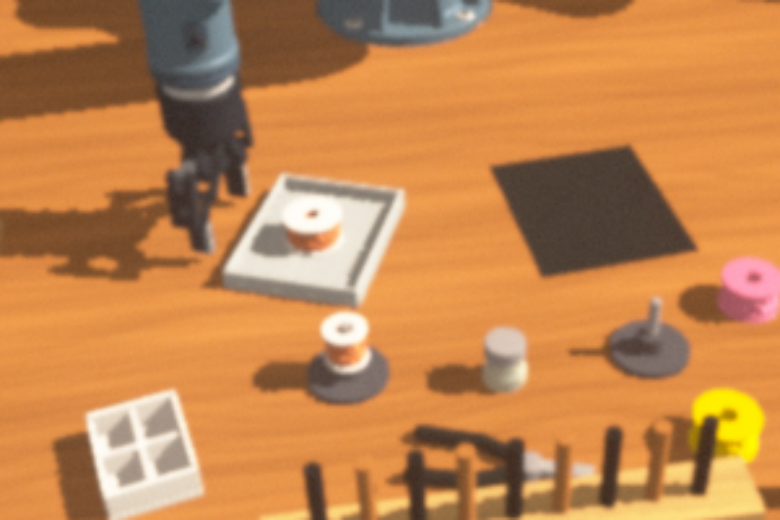

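```bash
python3 -m jog '[{"travel":[3,0,1],"turn":0},{"travel":[7,0,3],"turn":0},{"travel":[11,0,3],"turn":0},{"travel":[15,0,3],"turn":0},{"travel":[18,0,3],"turn":0},{"travel":[21,0,3],"turn":0},{"travel":[24,0,3],"turn":0},{"travel":[27,0,3],"turn":0}]'
python3 - <<'E'
from rig import bot, optics
import cv2,json,numpy as np
p=optics.camera_params("wrist");im,d=optics.snapshot("wrist")
json.dump({k:np.array(v).tolist() for k,v in p.items()},open("pics/w9.json","w"))
cv2.imwrite("pics/w9.png",im[:,:,::-1])
s=bot.observe();print(s['tcp_pos'],s['tcp_rot'],s['t'],s['contact_force'])
E
```

```text
t: 16.65
tcp_pos: [462.6, -203.9, -5.6]
tcp_rot: [3.141, 0.001, 1.205]
contact_force: [0.0, -2.6, -0.0]
finger_gap: 85.4
[ 462.63674904 -203.54737506   -5.63117082] [3.14130021e+00 3.05921483e-04 1.20506230e+00] 16.7 [-0.92454615 -1.57437589 -0.7157317 ]
```

View pics/w9.png

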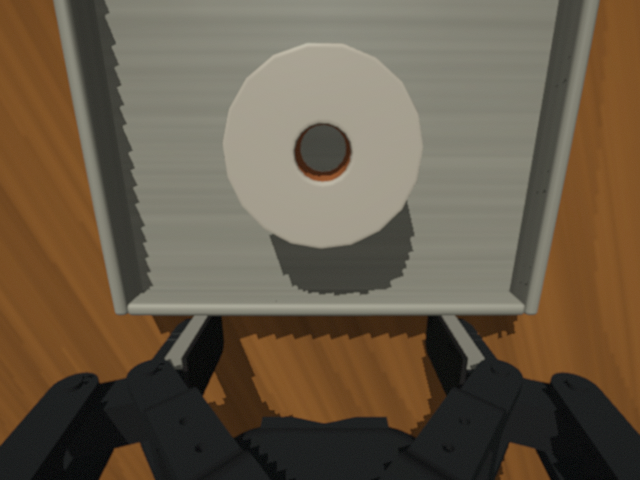

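```bash
cat > plan.py <<'E'
import numpy as np,sys
# tcp plan; args: off
def plan(tcp,yaw,goalc,goala,off,rows,rot_len,v):
    # search simple: theta ramps linearly over rot_len of travel; crab constant solved
    from scipy.optimize import brentq
    c0=np.array(tcp)+off*np.array([np.cos(yaw),np.sin(yaw)])
    dth=goala-yaw
    def path(crab,n=400):
        L=goalc[1]-c0[1]; c=c0.copy();out=[(c.copy(),yaw)];s=0;st=1.0
        while c[1]<goalc[1]:
            s+=st;th=yaw+dth*min(s/rot_len,1);c=c+st*np.array([np.cos(th+crab),np.sin(th+crab)]);out.append((c.copy(),th))
        return out
    crab=brentq(lambda k:path(k)[-1][0][0]-goalc[0],-.6,.6)
    o=path(crab);print("crab deg",np.degrees(crab),"len",len(o),"c0",c0)
    x=np.array([np.cos(yaw),np.sin(yaw)]);y=np.array([np.sin(yaw),-np.cos(yaw)])
    for i in range(0,len(o),v):
        c,th=o[i];t=c-off*np.array([np.cos(th),np.sin(th)])-np.array(tcp)
        print(i,np.round([t@x,t@y],1),"turn",round(-np.degrees(th-yaw),1))
    c,th=o[-1];t=c-off*np.array([np.cos(th),np.sin(th)])-np.array(tcp);print("end",np.round([t@x,t@y],1),round(-np.degrees(th-yaw),1))
E
python3 - <<'E'
from ws import *
from plan import plan
p=json.load(open('pics/w9.json'))
w=onplane(p,[(118,313),(536,313)],20)[:,:2];print(w,np.linalg.norm(w[0]-w[1]))
d=w[1]-w[0];a=np.arctan2(d[1],d[0]);n=np.array([-np.sin(a),np.cos(a)]);c=w.mean(0)+65*n;print(np.degrees(a),c)
t=np.array([462.6,-203.7]);u=np.array([np.cos(1.205),np.sin(1.205)]);print("off",(c-t)@u)
plan(t,1.205,(469,137.5),1.674,(c-t)@u,0,140,11)
E
```

```text
[[ 393.73117636 -164.27111575]
 [ 540.02195377 -220.33521839]] 156.66580724695422
-20.968702769684576 [ 490.13733099 -131.60772434]
off 77.17250611914882
crab deg 5.362481708367724 len 275 c0 [ 490.20406901 -131.63328733]
0 [0. 0.] turn -0.0
11 [11.   1.6] turn -2.1
22 [22.   2.8] turn -4.2
33 [33.1  3.6] turn -6.3
44 [44.2  3.9] turn -8.4
55 [55.3  3.9] turn -10.6
66 [66.4  3.5] turn -12.7
77 [77.4  2.6] turn -14.8
88 [88.4  1.4] turn -16.9
99 [99.4 -0.3] turn -19.0
110 [110.3  -2.4] turn -21.1
121 [121.1  -4.8] turn -23.2
132 [131.9  -7.7] turn -25.3
143 [142.1 -11.6] turn -26.9
154 [151.4 -17.5] turn -26.9
165 [160.7 -23.4] turn -26.9
176 [170.  -29.2] turn -26.9
187 [179.3 -35.1] turn -26.9
198 [188.6 -41. ] turn -26.9
209 [197.9 -46.8] turn -26.9
220 [207.2 -52.7] turn -26.9
231 [216.6 -58.6] turn -26.9
242 [225.9 -64.4] turn -26.9
253 [235.2 -70.3] turn -26.9
264 [244.5 -76.2] turn -26.9
end [252.9 -81.5] -26.9
```

```bash
python3 -m jog '[{"travel":[8,1,0],"turn":-1.5},{"travel":[19,2.5,0],"turn":-3.6},{"travel":[30,3.4,0],"turn":-5.7},{"travel":[41,3.9,0],"turn":-7.8},{"travel":[52,3.9,0],"turn":-10},{"travel":[63,3.6,0],"turn":-12.1},{"travel":[73,3,0],"turn":-14},{"travel":[80,2.3,0],"turn":-15.3}]'
cat > look.py <<'E'
import sys
from rig import bot, optics
import cv2,json,numpy as np
k=sys.argv[1]
p=optics.camera_params("wrist");im,d=optics.snapshot("wrist")
json.dump({k2:np.array(v).tolist() for k2,v in p.items()},open(f"pics/w{k}.json","w"))
cv2.imwrite(f"pics/w{k}.png",im[:,:,::-1])
s=bot.observe();print(s['tcp_pos'],s['tcp_rot'],s['t'],s['contact_force'])
E
python3 look.py 10
```

```text
t: 17.7
tcp_pos: [493.5, -129.2, -5.6]
tcp_rot: [3.141, 0.0, 1.474]
contact_force: [-0.4, -3.4, 1.1]
finger_gap: 85.1
[ 493.44098273 -128.43568802   -5.71577282] [-3.14154923e+00 -4.85701651e-04  1.47488308e+00] 17.75 [ 0.92423495 -0.97539786  0.55823031]
```

View pics/w10.png

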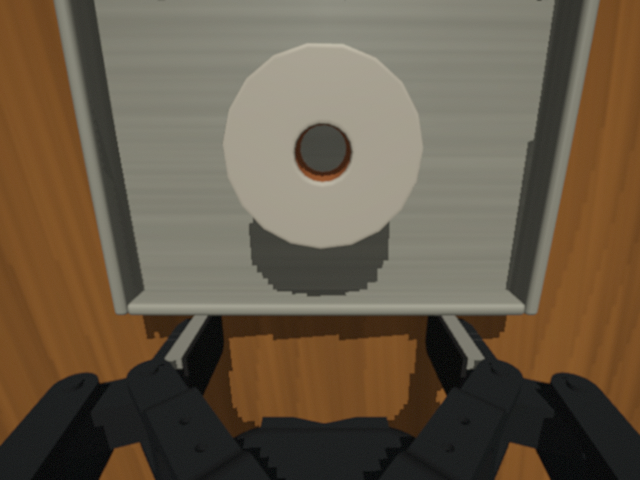

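The tray moved with the gripper without slip (rim still at (118..536,313), spool unchanged). Replan from here.

```bash
python3 - <<'E'
from plan import plan
plan((493.6,-127.9),1.473,(469,137.5),1.674,77.2,0,60,11)
E
```

```text
crab deg 5.504647194433756 len 193 c0 [501.13784753 -51.06888095]
0 [0. 0.] turn -0.0
11 [11.   1.6] turn -2.1
22 [22.   2.7] turn -4.2
33 [33.1  3.5] turn -6.3
44 [44.2  3.8] turn -8.4
55 [55.2  3.8] turn -10.6
66 [66.   1.9] turn -11.5
77 [76.5 -1.4] turn -11.5
88 [87.1 -4.6] turn -11.5
99 [97.6 -7.8] turn -11.5
110 [108.1 -11. ] turn -11.5
121 [118.6 -14.2] turn -11.5
132 [129.1 -17.5] turn -11.5
143 [139.6 -20.7] turn -11.5
154 [150.2 -23.9] turn -11.5
165 [160.7 -27.1] turn -11.5
176 [171.2 -30.3] turn -11.5
187 [181.7 -33.6] turn -11.5
end [186.5 -35. ] -11.5
```

```bash
python3 -m jog '[{"travel":[8,1.2,0],"turn":-1.5},{"travel":[19,2.4,0],"turn":-3.6},{"travel":[30,3.3,0],"turn":-5.7},{"travel":[41,3.7,0],"turn":-7.8},{"travel":[52,3.8,0],"turn":-9.8},{"travel":[63,2.5,0],"turn":-11.3},{"travel":[74,-0.7,0],"turn":-11.5},{"travel":[83,-3.3,0],"turn":-11.5}]'
python3 look.py 11
```

```text
t: 18.75
tcp_pos: [497.9, -46.0, -5.7]
tcp_rot: [-3.142, 0.0, 1.673]
contact_force: [0.4, -2.9, -0.6]
finger_gap: 85.2
[497.22708616 -44.94154085  -5.93479254] [-3.14055768e+00 -1.11230688e-03  1.67306490e+00] 18.8 [-0.20032738  0.75712066  0.46490455]
```

View pics/w11.png

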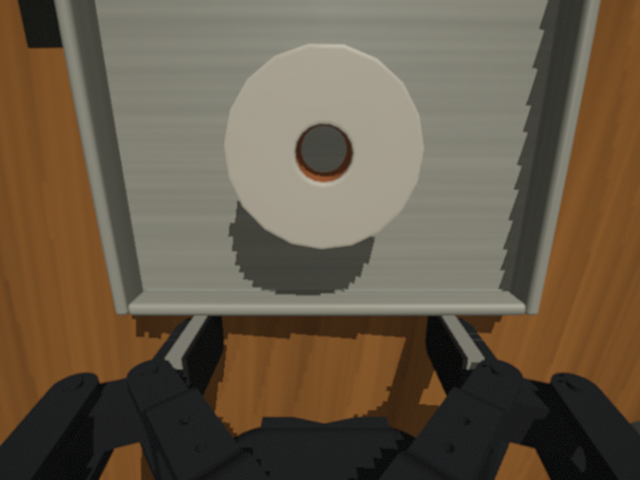

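```bash
python3 -m jog '[{"travel":[8,-0.7,0],"turn":0},{"travel":[19,-1.7,0],"turn":0},{"travel":[30,-2.7,0],"turn":0},{"travel":[41,-3.7,0],"turn":0},{"travel":[52,-4.7,0],"turn":0},{"travel":[63,-5.7,0],"turn":0},{"travel":[73,-6.7,0],"turn":0},{"travel":[80,-7.3,0],"turn":0}]'
python3 look.py 12; python3 - <<'E'
from rig import optics
import cv2
im,d=optics.snapshot("top");cv2.imwrite("pics/t12full.png",im[:,:,::-1])
cv2.imwrite("pics/t12.png",cv2.resize(im[180:340,200:400,::-1],None,fx=3.7,fy=3.7,interpolation=cv2.INTER_CUBIC))
im,d=optics.snapshot("scene");cv2.imwrite("pics/s12.png",cv2.resize(im[190:320,240:440,::-1],None,fx=3.7,fy=3.7,interpolation=cv2.INTER_CUBIC))
E
```

```text
t: 19.8
tcp_pos: [482.5, 32.7, -5.7]
tcp_rot: [-3.141, 0.0, 1.673]
contact_force: [0.2, -2.3, -1.1]
finger_gap: 85.4
[482.19092239  33.35659561  -5.78282269] [-3.14110796e+00 -6.41940720e-04  1.67313442e+00] 19.85 [-0.89941199  0.24952338 -0.17433942]
```

View pics/w12.png

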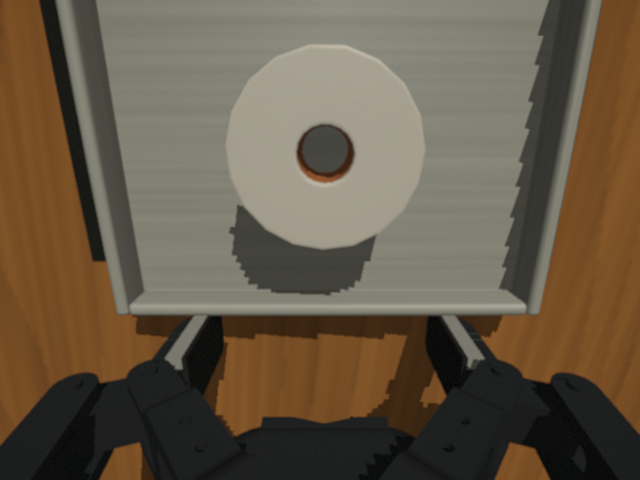

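View pics/t12.png

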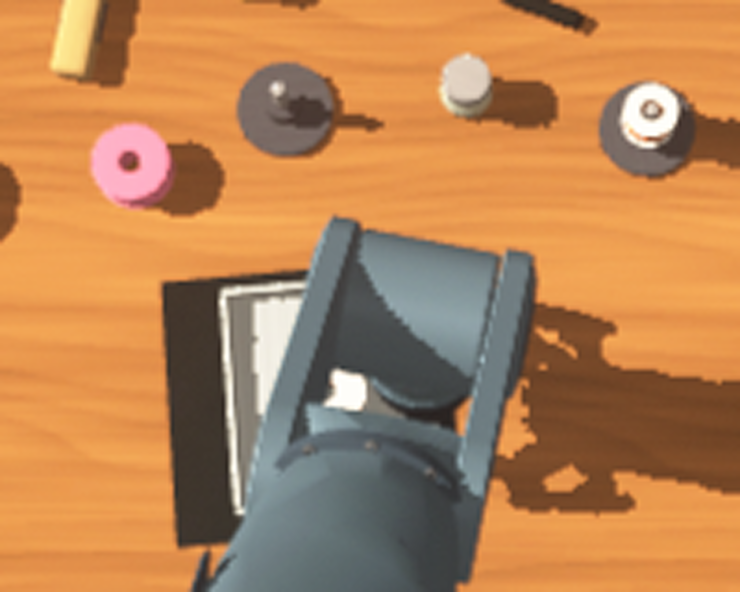

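View pics/s12.png

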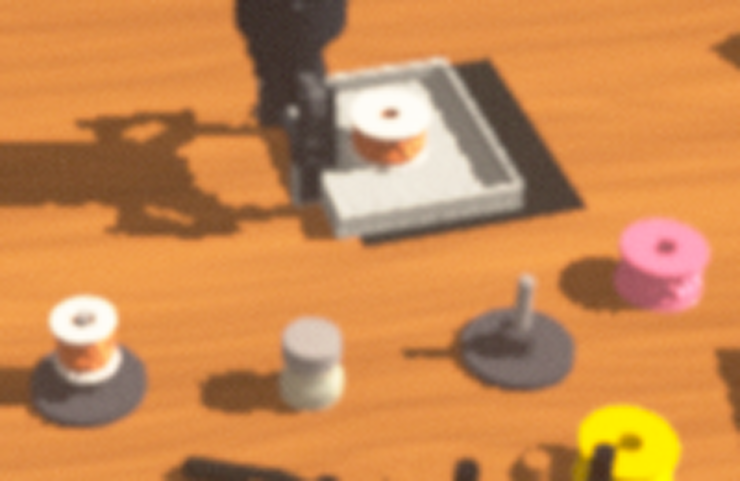

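```bash
python3 - <<'E'
from ws import *
p=json.load(open('pics/w12.json'))
print("mat corner",onplane(p,[(92,261)],0)); print("mat left edge pts",onplane(p,[(43,0),(68,130)],0))
w=onplane(p,[(118,313),(538,313),(58,0)],20)[:,:2];print(w)
d=w[1]-w[0];a=np.arctan2(d[1],d[0]);n=np.array([-np.sin(a),np.cos(a)]);c=w[:2].mean(0)+65*n;print(np.degrees(a),c)
# mat corners from top0
im=cv2.imread('pics/top0.png');h=cv2.cvtColor(im,cv2.COLOR_BGR2HSV);m=(h[...,2]<75).astype(np.uint8)*255
k=np.zeros_like(m);cv2.rectangle(k,(226,238),(326,338),255,-1);m&=k
q=max(cv2.findContours(m,cv2.RETR_EXTERNAL,cv2.CHAIN_APPROX_NONE)[0],key=cv2.contourArea)
pt=__import__('rig').optics.camera_params('top')
print(cv2.boxPoints(cv2.minAreaRect(onplane(pt,q.reshape(-1,2).astype(float),0)[:,:2].astype(np.float32))))
E
```

```text
mat corner [[382.22994337  48.62886909   0.        ]]
mat left edge pts [[374.25803798 142.86468427   0.        ]
 [378.25811959 100.78118739   0.        ]]
[[403.26006813  37.5879841 ]
 [559.74941614  53.65799351]
 [393.1642721  138.55695448]]
5.8631946441001555 [474.86476179 110.28295061]
[[368.86432  205.49158 ]
 [384.84253   50.446342]
 [569.61237   69.487854]
 [553.63416  224.53308 ]]
```

Mat corner agrees in both views (≈(382,48)) and the tray is at 5.9° with 27 mm to go. Finish gently, then back off.

```bash
python3 -m jog '[{"travel":[4,-0.4,0],"turn":0},{"travel":[9,-0.9,0],"turn":0},{"travel":[14,-1.4,0],"turn":0},{"travel":[18,-1.8,0],"turn":0},{"travel":[22,-2.2,0],"turn":0},{"travel":[25,-2.5,0],"turn":0},{"travel":[27,-2.7,0],"turn":0},{"travel":[27,-2.7,0],"turn":0}]'
python3 -m jog '[{"travel":[-2,0,0],"turn":0},{"travel":[-8,0,0],"turn":0},{"travel":[-18,0,-2],"turn":0},{"travel":[-28,0,-10],"turn":0},{"travel":[-38,0,-25],"turn":0},{"travel":[-48,0,-45],"turn":0},{"travel":[-58,0,-65],"turn":0},{"travel":[-65,0,-80],"turn":0}]'
python3 -m jog '[{"travel":[-30,0,-20],"turn":0},{"travel":[-70,0,-45],"turn":0},{"travel":[-115,0,-65],"turn":0},{"travel":[-165,0,-80],"turn":0},{"travel":[-215,0,-90],"turn":0},{"travel":[-260,0,-95],"turn":0},{"travel":[-290,0,-95],"turn":0},{"travel":[-300,0,-95],"turn":0}]'
python3 - <<'E'
from rig import optics,bot
import cv2
im,d=optics.snapshot("top");cv2.imwrite("pics/t13.png",im[:,:,::-1])
im,d=optics.snapshot("scene");cv2.imwrite("pics/s13.png",im[:,:,::-1])
s=bot.observe();print(s['tcp_pos'],s['t'],s['contact_force'])
E
```

```text
t: 20.95
tcp_pos: [477.3, 58.9, -5.7]
tcp_rot: [3.141, -0.0, 1.673]
contact_force: [1.4, -1.0, 0.9]
finger_gap: 85.8
t: 21.95
tcp_pos: [484.7, -7.1, 76.2]
tcp_rot: [3.14, 0.001, 1.672]
contact_force: [1.0, -0.2, -1.5]
finger_gap: 85.7
t: 22.95
tcp_pos: [514.1, -306.3, 169.8]
tcp_rot: [3.141, 0.0, 1.671]
contact_force: [0.2, -0.3, 0.4]
finger_gap: 85.4
[ 514.09722391 -304.89686535  169.34444764] 23.05 [ 0.81382853  0.15380706 -0.38431818]
```

View pics/t13.png

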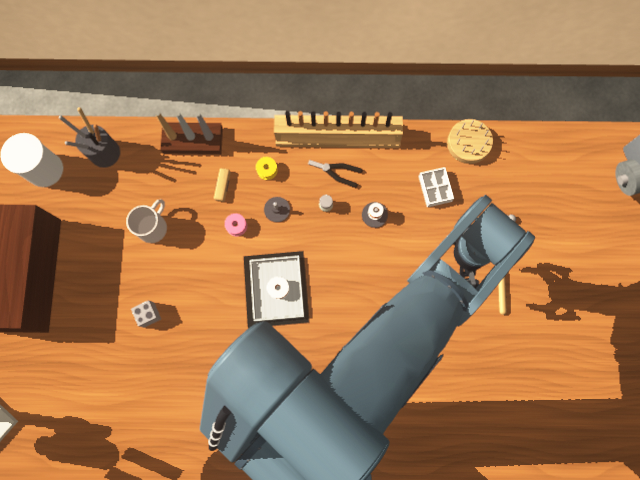

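View pics/s13.png

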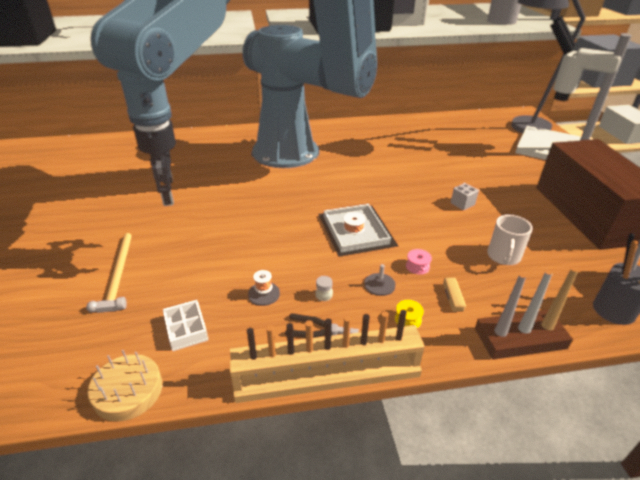

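Tray sits on the mat at top (276,288) with the spool standing in it. Checking the margins numerically.

```bash
python3 - <<'E'
from ws import *
from rig import optics
pt=optics.camera_params('top');im=cv2.imread('pics/t13.png');h=cv2.cvtColor(im,cv2.COLOR_BGR2HSV)
m=((h[...,1]<70)&(h[...,2]>90)).astype(np.uint8)*255
k=np.zeros_like(m);cv2.rectangle(k,(238,245),(315,330),255,-1);m&=k
q=max(cv2.findContours(m,cv2.RETR_EXTERNAL,cv2.CHAIN_APPROX_NONE)[0],key=cv2.contourArea)
r=cv2.minAreaRect(onplane(pt,q.reshape(-1,2).astype(float),20)[:,:2].astype(np.float32));print(r)
b=cv2.boxPoints(r);c=np.array(r[0]);a=np.radians(5.88);u=np.array([np.cos(a),np.sin(a)]);v=np.array([-u[1],u[0]])
mc=np.array([469.2,137.5]);print(np.round(95-abs((b-mc)@u),1),np.round(80-abs((b-mc)@v),1))
cv2.imwrite('pics/t13c.png',cv2.resize(im[235:340,225:330],None,fx=5.5,fy=5.5,interpolation=cv2.INTER_CUBIC))
E
```

```text
((469.1640625, 134.54107666015625), (163.07164001464844, 132.3937530517578), 5.891897201538086)
[13.1 13.1 13.8 13.8] [16.8 10.8 10.9 16.7]
```

View pics/t13c.png

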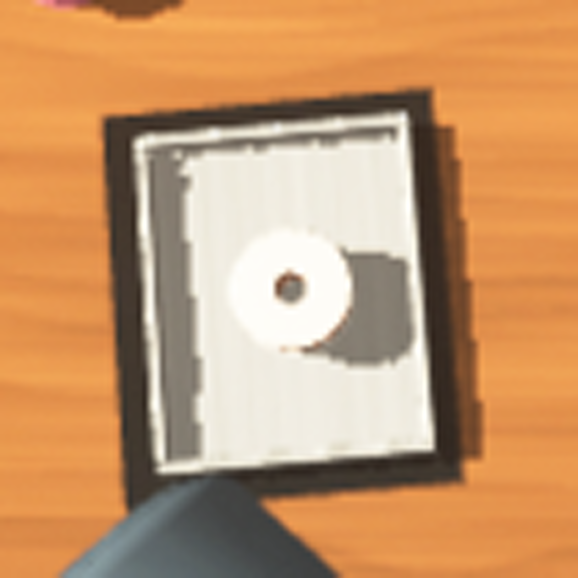

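A dark border shows on every visible side, at least 10 mm wide. The spool is upright and the robot is clear. Handing in.

```bash
python3 -c "
from rig import job;print(job.job_done())"
```

```text
the job is handed in; nothing more can be done
None
```

I lifted the wide spool off its spindle and stood it, released, in the middle of the tray. I then pushed the tray about 270 mm with the open fingers, turning it 27°, until it lay on the mat. The job was handed in at about 23 s of the 69 s allowed.

**Last checks:**
- **Tray on the mat:** the whole tray lies within the mat, lined up with it, with a margin of about 11–17 mm on each side. The arm hid part of one corner in the last top view, but the fitted outline put that corner inside too.
- **Spool:** still standing upright in the tray, and the arm is clear of everything.
- **Everything else:** the narrow spool and the other objects look to be where they started. I judged this by eye from the top and scene pictures. In the last top view the arm covered part of the hammer, but the scene view showed it in full.
- **Forces:** the readings at the end of each move were under about 8 N.

**Disagreements:**
- The triangulated height of the spool's top came out at 45–50 mm against the stated 54 mm. I used the stated height, and contact when setting it down agreed with it.
- The fitted tray and mat sizes were off by about 2–4 mm. Those errors are smaller than the margins on the mat.

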